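# Lay the kit case on its back, catch up

### The arm

A 7-joint arm with a two-finger parallel gripper is mounted at the origin on the work surface. World frame = base frame: x ahead of the robot, y to its left, z up, the work surface at z = 0. Lengths are in m, angles in degrees, forces in N, time in s.
With the tool pointing down it reaches from about 0.4 to 0.75 m from the base axis. Payload 19.5 kg.
Tool frame: the origin (TCP) lies at the centre of the arm's flange, where the gripper is bolted on; the fingertips stand 173 mm ahead of it and the grasp point (between the pads) lies 155 mm ahead of it; z points along the fingers, y is the direction in which the jaws open and shut (so a half turn about z gives the same grasp; the last joint's range is limited). The gripper opens to 85 mm and grips with 20 to 120 N. Pads are 22 mm wide; open, the fingers measure 114 mm over their backs; the gripper's body (76 mm by 85 mm) begins 54 mm behind the grasp point. The pads swing forward as they close: fully open they stand 13 mm farther back than shut.
Start: joints at [-74.811, 40.479, -1.581, 85.061, 1.261, 54.483, -4.326], TCP at [0.174, 0.548, 0.405] pointing down, gripper open.
Joint ranges: [-155.06, 155.06], [-18.47, 123.98], [-90, 86.84], [0, 140.48], [-83.41, 263.41], [0, 116], [-161.91, 161.91]. Speed limits (degrees/s): [108.29, 108.29, 147.25, 147.25, 172.46, 172.46, 172.46].

### API

Orientations are given as a 3x3 rotation matrix whose columns are the frame's x, y, z axes.
In Python, from station import bot, imaging gives the robot as it stands.
- The arm moves only by the tool drive_tool, never from a script. Its argument "plan" is a list of rows, each an object with "rotation": the turn, a rotation vector about the tool's x, y, z in rad, a list of three; "dp": the shift along the tool's x, y, z in mm, a list of three; "claw": the closure, from 0 (fully open) to 1 (shut). A call has 1 to 12 rows; each row is the pose to reach, as a shift and turn from the pose commanded when the call began, along the tool's axes at that moment; what a row does not reach only later rows make up. A row lasts 1/10 s, in which the tool goes at most 50 mm and 8.59 degrees, less where a joint would pass 70% of its speed; a pose out of reach is approached as far as the arm can. A call with a gripper value outside its range is refused whole. The fingers move at their own pace and stop on an object; "newtons" is the grip in N (left out, the last holds). Time passes only in rows, so rows that repeat a pose let the fingers close. It gives the time, the measured TCP pose, the force and the opening at its end, in the units of the state.
- bot.get_obs(): the state, without advancing time (a new reading comes with each control period).
- imaging.grab_frame(name): name is "side" or "top"; returns a dict with "pixels" (400x640x3 uint8, red, green, blue), "fov_y" (degrees; the focal length in pixels is half the picture's height over the tangent of half this angle, whatever the lens; pixels are square), "cx", "cy" (the principal point, pixels), "R" (3x3) and "t" (3): a world point X has camera coordinates R X + t. Camera axes: x right, y down, z forward; pixel columns grow to the right and rows downward; lengths in m; the calibration is good to about 2 mm. A picture is of the moment at which its call begins. There is no depth.
- bot.job_done(): hands the job in, once; it reports no verdict.
The state is a dict: "clock": time; "joint_positions": joint angles; "qvel": joint speeds; "joint_efforts": joint torques, N m; "position": TCP position; "tcp_rot": TCP orientation; "contact_force": force on the tool from outside, world axes, zero at the start; "ft_torque": the same for the moment, N m; "grip_width": opening from 0.0 (shut) to 1.0 (fully open).
Only numpy, scipy, OpenCV 4.12 (cv2) and the standard library are available. Lean on these libraries where they do the work, as an engineer would, in place of code of your own. Each camera call takes 0.05 s, during which the arm holds its last target.

### The job

Two black kit cases stand on edge on the counter. Tip the one with the red press-button catch a quarter turn over its lower back edge, so that it lies flat on the counter with the catch face up, ready to be opened. Do it where it stands: don't pick it up or shove it along the counter, and leave the blue-latched case and the glass jar undisturbed.

Things in the scene. Friction and masses are not known exactly. Their poses are not given: they have to be found in the camera images.
- kit_case: Black case, 0.25-0.5 kg, standing on edge: 40 mm thick (x), 120 wide (y), 100 tall (z). Origin: centre of the underside it starts on. +x points out of the catch face, which may look any way. Red catch plate (30 mm wide, 2 mm thick) on the middle of that face's upper half, folded over the top (to 102 mm); fixed red button, 20 mm across, 3 mm prouder, 62 mm up. Stands left or right of the other case.
- kit_case_heel (a point): Middle of the kit case's lower back edge, 20 mm from its origin along its -x; the case tips over it. Pushed towards -x on the upper third of the catch face, level or slightly rising, it tips; pushed much lower it may slide. Past about 22 degrees it falls onto its back by itself.
- spare_case: Look-alike black case of the same size, standing the same way, with a blue latch plate without a button. Origin: centre of its underside. To be left alone.
- jar: Capped glass jar, 72 mm across, 95 mm tall, standing beyond the cases near the counter's far edge. Origin: centre of its underside. To be left alone.
Mind the look-alikes: they are no part of the job. Leave any turquoise look-alike of the kit_case alone.

How it is judged:
By the outcome, as a careful person would: the job done as asked, in the order asked, and still so for the second after the job is handed in, with the robot touching nothing.
It also fails if it takes over 29 s, if anything falls off the work surface, if the arm or the gripper's body presses on something with over 40 N, if the wrist force passes 120 N, or if a joint passes its speed limit or range.

## Working session

There is one attempt and no reset: what is moved stays moved. The work goes in short steps, Python scripts to look and compute and a tool call to move; the robot and the scene stay as the last step left them, time stands still between calls to the robot, and variables do not carry over. Pictures are saved under pics/ and viewed, and the job is handed in when it is done.

Besides the shell and the picture viewer there is one more tool, called after ">>>" as name([rows], argument=value, ...), one row to a line, values as JSON. drive_tool: Moves the arm, as the interface text tells. Its arguments: {"type":"object","properties":{"plan":{"type":"array","items":{"type":"object","properties":{"rotation":{"type":"array","items":{"type":"number"}},"dp":{"type":"array","items":{"type":"number"}},"claw":{"type":"number"}}}},"newtons":{"type":"number"}},"required":["plan"]}

```bash
mkdir -p pics; ls
python3 - <<'E'
from station import bot, imaging
import cv2,numpy as np
for n in("side","top"):
    f=imaging.grab_frame(n); cv2.imwrite(f"pics/{n}0.png",f["pixels"][:,:,::-1]); print(n,f["fov_y"],f["cx"],f["cy"],f["R"],f["t"])
    np.savez(f"{n}0.npz",**f)
o=bot.get_obs(); print(o)
E
```

```text
pics
side 55.93219449497965 317.2845230523085 201.40423402658558 [[-0.87217687 -0.48873013 -0.02122178]
 [-0.26294455  0.50494359 -0.82212659]
 [ 0.41251383 -0.71145965 -0.56890905]] [0.56426603 0.18754204 0.60953893]
top 45.163986267176625 321.4922491502537 199.3398381798137 [[-0.02928226 -0.99934397 -0.02131138]
 [-0.9859691   0.03238253 -0.16375683]
 [ 0.16433952  0.01621719 -0.98627051]] [0.0113149  0.64875876 0.76021427]
{'clock': 0.1, 'joint_positions': array([-74.81229002,  40.5094218 ,  -1.58037226,  85.08174157,
         1.26136294,  54.48285036,  -4.32408442]), 'qvel': array([-0.05915645, -0.11961317,  0.0115097 , -0.15697504,  0.03334987,
        0.01865295,  0.00193539]), 'joint_efforts': array([ 4.38869160e-03, -8.84336686e+01,  1.23700093e+00, -2.36458218e+01,
        1.69476809e-02,  5.06624448e-03, -8.09078483e-05]), 'position': array([0.17363015, 0.548086  , 0.40428376]), 'tcp_rot': array([[-9.53316027e-01,  3.01974330e-01, -2.36411763e-04],
       [ 3.01974416e-01,  9.53315546e-01, -9.60472194e-04],
       [-6.46629385e-05, -9.87023841e-04, -9.99999511e-01]]), 'contact_force': array([-0.15894969,  0.39478108,  0.00229458]), 'ft_torque': array([ 0.00056624, -0.04417486, -0.02172692]), 'grip_width': 1.0032770625030745}
```

View pics/side0.png

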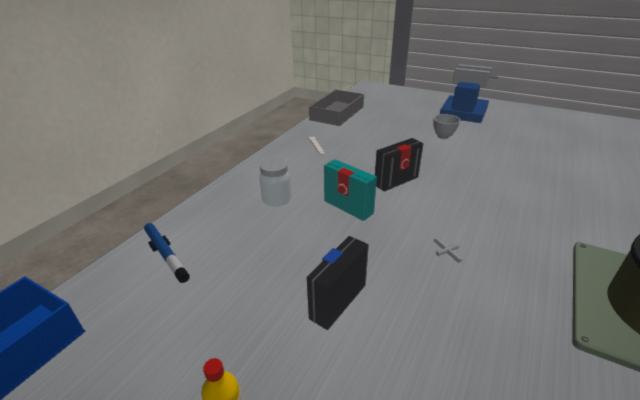

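View pics/top0.png

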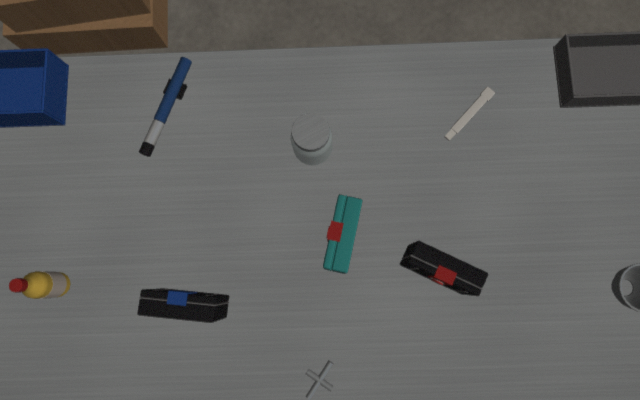

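Candidates: black with red catch at top (445,275) / side (400,163) is the target. The turquoise look-alike is at top (342,233) / side (349,188), and the black case with the blue latch is at top (183,304) / side (338,282). I'll check the choice in a close crop and measure.

```bash
cat > h.py <<'E'
import numpy as np,cv2
def load(n): return dict(np.load(n+".npz"))
def foc(f): return 200/np.tan(np.radians(float(f["fov_y"]))/2)
def ray(f,u,v):
    R=f["R"];t=f["t"]; c=-R.T@t
    d=R.T@np.array([(u-f["cx"])/foc(f),(v-f["cy"])/foc(f),1.]); return c,d
def onz(f,u,v,z):
    c,d=ray(f,u,v); return c+d*(z-c[2])/d[2]
def proj(f,X):
    p=f["R"]@np.array(X)+f["t"]; return foc(f)*p[0]/p[2]+f["cx"],foc(f)*p[1]/p[2]+f["cy"]
def tri(fa,a,fb,b):
    c1,d1=ray(fa,*a);c2,d2=ray(fb,*b)
    s=np.linalg.lstsq(np.c_[d1,-d2],c2-c1,rcond=None)[0]
    p,q=c1+s[0]*d1,c2+s[1]*d2; return (p+q)/2,np.linalg.norm(p-q)
E
python3 - <<'E'
from h import *
s=load("side0");t=load("top0")
a=cv2.resize(s["pixels"][125:200,360:440],None,fx=5,fy=5,interpolation=cv2.INTER_CUBIC)
b=cv2.resize(t["pixels"][230:305,390:500],None,fx=5,fy=5,interpolation=cv2.INTER_CUBIC)
b=np.clip(b.astype(float)*1.8,0,255).astype(np.uint8)
h=np.zeros((375,a.shape[1],3),np.uint8);h[:]=a
m=np.hstack([h,b]);m=cv2.resize(m,None,fx=.84,fy=.84)
cv2.imwrite("pics/crop0.png",m[:,:,::-1]);print(m.shape)
for n,f,(x0,x1,y0,y1) in(("side",s,(365,435,130,200)),("top",t,(390,500,230,305))):
    p=f["pixels"].astype(int);M=((p[...,0]>90)&(p[...,0]>2*p[...,1])&(p[...,0]>2*p[...,2])).astype(np.uint8)
    k=np.zeros_like(M);k[y0:y1,x0:x1]=1;M*=k
    ys,xs=np.nonzero(M);print(n,len(xs),xs.mean(),ys.mean(),cv2.boxPoints(cv2.minAreaRect(np.c_[xs,ys].astype(np.float32))))
print("cams",[-f["R"].T@f["t"] for f in(s,t)])
E
```

```text
(315, 798, 3)
side 164 404.6280487804878 153.7378048780488 [[396.73996 145.18   ]
 [409.47995 143.35999]
 [412.75998 166.31998]
 [400.02    168.13998]]
top 256 444.8359375 275.0078125 [[432.00003 280.     ]
 [438.68045 264.96906]
 [456.4949  272.8866 ]
 [449.81448 287.91754]]
cams [array([0.2900097 , 0.61473801, 0.51293024]), array([ 0.51505417, -0.02202951,  0.85625673])]
```

View pics/crop0.png

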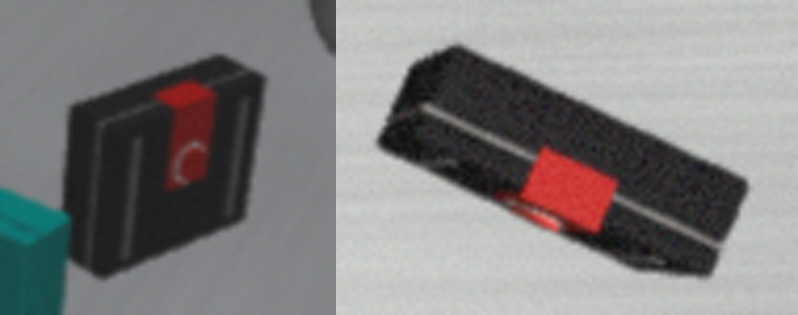

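The crop shows a black body with a red fold-over plate and a round button on the face looking towards the robot, so this is the kit case. The top-face back corners are at about (419.5,240.7) and (487.9,273.6) in the top image. The red fold on top has corners near (439.8,265.2), (457.1,273.3), (453.3,285.5) and (435.5,276.9).

Run:
```python
from h import *
s=load("side0");t=load("top0")
BL=onz(t,419.5,240.7,.1);BR=onz(t,487.9,273.6,.1);FR=onz(t,479.5,295.3,.1)
print(BL,BR,FR,np.linalg.norm(BL-BR),np.linalg.norm(BR-FR))
P=[onz(t,*q,.102) for q in((439.8,265.2),(457.1,273.3),(453.3,285.5),(435.5,276.9))]
print(np.round(P,4),np.linalg.norm(P[0]-P[1]),np.linalg.norm(P[1]-P[2]))
# side view: top corners of case in crop left scale 4.2 offset (360,125)
sc=lambda x,y:(360+x/4.2,125+y/4.2)
for nm,q in(("FLtop",(98,124)),("FRtop",(266,76)),("BRtop",(220,54)),("BLtop",(70,106))): print(nm,onz(s,*sc(*q),.1))
print("FLbot",onz(s,*sc(103,278),0),"FRbot",onz(s,*sc(246,214),0))
print("button",tri(s,sc(189,162),t,(390+(536-336)/4.2,230+212/4.2)))
d=(BR-BL)/np.linalg.norm(BR-BL); n=np.array([d[1],-d[0],0]); n=n if n[0]<0 else -n
mid=(BL+BR)/2; print("n",n,"yaw",np.degrees(np.arctan2(n[1],n[0])),"heel",mid[:2],"origin",(mid+.02*n)[:2])
print("pl mid front",(P[2]+P[3])/2,"pred",mid+.042*n)
# reprojection
o=mid+.02*n;o[2]=0
y=np.array([-n[1],n[0],0])
for nm,f in(("side",s),("top",t)):
  im=f["pixels"][:,:,::-1].copy()
  im=cv2.resize(im,None,fx=4,fy=4,interpolation=cv2.INTER_CUBIC)
  for a in(-.02,.02):
    for b in(-.06,.06):
      for z in(0,.1):
        u,v=proj(f,o+a*n+b*y+[0,0,z]); cv2.circle(im,(int(4*u+2),int(4*v+2)),4,(0,255,0) if z else (0,255,255),1)
  u,v=proj(f,o+.025*n+[0,0,.062]); cv2.circle(im,(int(4*u+2),int(4*v+2)),4,(255,255,0),1)
  x,yy=[int(4*k) for k in proj(f,o)]; cv2.imwrite(f"pics/rp_{nm}.png",im[yy-300:yy+150,x-250:x+250])
```

```text
[ 0.5704332  -0.16103196  0.1       ] [ 0.51650347 -0.26294389  0.1       ] [ 0.48407497 -0.24735171  0.1       ] 0.11530158975541628 0.035982276617773985
[[ 0.5315 -0.1896  0.102 ]
 [ 0.5183 -0.2152  0.102 ]
 [ 0.5    -0.208   0.102 ]
 [ 0.5139 -0.1817  0.102 ]] 0.02883824121501005 0.01967383604251185
FLtop [ 0.54665447 -0.14033451  0.1       ]
FRtop [ 0.48158456 -0.24061768  0.1       ]
BRtop [ 0.51439162 -0.25746482  0.1       ]
BLtop [ 0.56859705 -0.15368048  0.1       ]
FLbot [ 0.53599464 -0.14234068  0.        ] FRbot [ 0.48345521 -0.25188922  0.        ]
button (array([ 0.5078224 , -0.19381593,  0.05943449]), np.float64(0.0002706281029857045))
n [-0.88387273  0.46772748  0.        ] yaw 152.1131169204851 heel [ 0.54346833 -0.21198793] origin [ 0.52579088 -0.20263338]
pl mid front [ 0.50694368 -0.19487629  0.102     ] pred [ 0.50634568 -0.19234337  0.1       ]
```

View pics/rp_side.png

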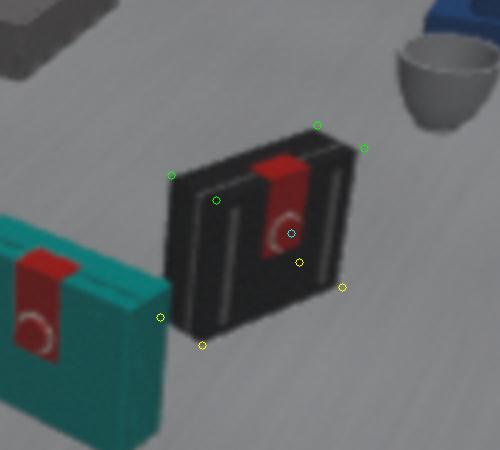

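View pics/rp_top.png

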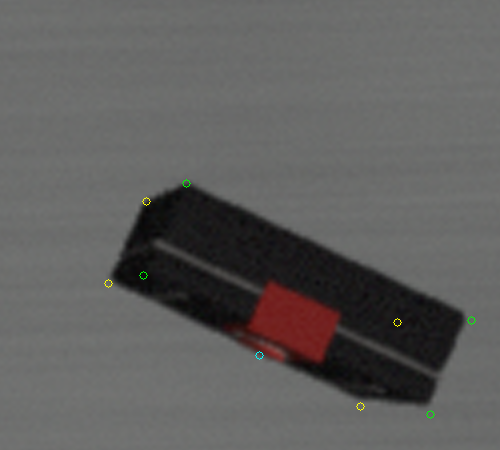

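Measured: origin ≈ (0.525, -0.201), catch-face yaw ≈ 152°, and the heights and sizes agree to 2–5 mm. The fall side is clear. I'll shut the fingers, then swing round at travel height on an arc to keep within reach.

>>> drive_tool([
  {"dp": [-20,-14,0],"claw": 1},
  {"dp": [-55,-39,0],"claw": 1},
  {"dp": [-92,-65,0],"claw": 1},
  {"dp": [-130,-92,0],"claw": 1},
  {"dp": [-168,-119,0],"claw": 1},
  {"dp": [-206,-146,0],"claw": 1},
  {"dp": [-244,-173,0],"claw": 1},
  {"dp": [-275,-200,0],"claw": 1},
  {"dp": [-300,-225,0],"claw": 1},
  {"dp": [-315,-260,0],"claw": 1},
  {"dp": [-330,-295,0],"claw": 1},
  {"dp": [-345,-330,0],"claw": 1},
], newtons=40)

```text
invalid input
```

>>> drive_tool([
  {"rotation": [0,0,0],"dp": [-20,-14,0],"claw": 1},
  {"rotation": [0,0,0],"dp": [-55,-39,0],"claw": 1},
  {"rotation": [0,0,0],"dp": [-92,-65,0],"claw": 1},
  {"rotation": [0,0,0],"dp": [-130,-92,0],"claw": 1},
  {"rotation": [0,0,0],"dp": [-168,-119,0],"claw": 1},
  {"rotation": [0,0,0],"dp": [-206,-146,0],"claw": 1},
  {"rotation": [0,0,0],"dp": [-244,-173,0],"claw": 1},
  {"rotation": [0,0,0],"dp": [-275,-200,0],"claw": 1},
  {"rotation": [0,0,0],"dp": [-300,-225,0],"claw": 1},
  {"rotation": [0,0,0],"dp": [-315,-260,0],"claw": 1},
  {"rotation": [0,0,0],"dp": [-330,-295,0],"claw": 1},
  {"rotation": [0,0,0],"dp": [-345,-330,0],"claw": 1},
], newtons=40)

```text
clock: 1.3
position: [0.4028, 0.1279, 0.4046]
tcp_rot: [[-0.953, 0.302, -0.0], [0.302, 0.953, -0.0], [0.0, -0.0, -1.0]]
contact_force: [1.7, 0.7, -0.1]
grip_width: 0.001
```

>>> drive_tool([
  {"rotation": [0,0,0.03],"dp": [-18,-33,0],"claw": 1},
  {"rotation": [0,0,0.06],"dp": [-38,-70,0],"claw": 1},
  {"rotation": [0,0,0.09],"dp": [-58,-107,0],"claw": 1},
  {"rotation": [0,0,0.12],"dp": [-78,-144,0],"claw": 1},
  {"rotation": [0,0,0.15],"dp": [-98,-181,0],"claw": 1},
  {"rotation": [0,0,0.18],"dp": [-118,-216,0],"claw": 1},
  {"rotation": [0,0,0.18],"dp": [-134,-245,20],"claw": 1},
  {"rotation": [0,0,0.18],"dp": [-144,-263,60],"claw": 1},
  {"rotation": [0,0,0.18],"dp": [-144,-263,100],"claw": 1},
  {"rotation": [0,0,0.18],"dp": [-144,-263,100],"claw": 1},
])

```text
clock: 2.3
position: [0.4599, -0.1649, 0.3012]
tcp_rot: [[-0.884, 0.468, -0.006], [0.468, 0.884, 0.002], [0.007, -0.001, -1.0]]
contact_force: [-0.3, -0.3, 1.0]
grip_width: -0.001
```

Run:
```python
from station import bot, imaging
from h import *
o=bot.get_obs(); print(o["clock"],o["position"],o["tcp_rot"].round(3),o["contact_force"])
ims=[]
for n in("side","top"):
    f=imaging.grab_frame(n); np.savez(f"{n}1.npz",**f); im=f["pixels"][:,:,::-1].copy()
    tip=o["position"]+.173*o["tcp_rot"][:,2]; u,v=proj(f,tip); print(n,u,v)
    x,y=[int(k) for k in proj(f,[.525,-.2,.05])]; x=min(max(x,100),540);y=max(y,80)
    ims.append(cv2.resize(im[y-80:y+80,x-100:x+100],None,fx=2,fy=2,interpolation=cv2.INTER_CUBIC))
cv2.imwrite("pics/ap1.png",np.hstack(ims))
```

```text
2.3 [ 0.45990007 -0.16491742  0.30124966] [[-0.884  0.468 -0.006]
 [ 0.468  0.884  0.002]
 [ 0.007 -0.001 -1.   ]] [-0.31456244 -0.30781474  0.96671903]
side 425.3572833690946 147.04828166027528
top 430.14585682331733 315.11853763086873
```

View pics/ap1.png

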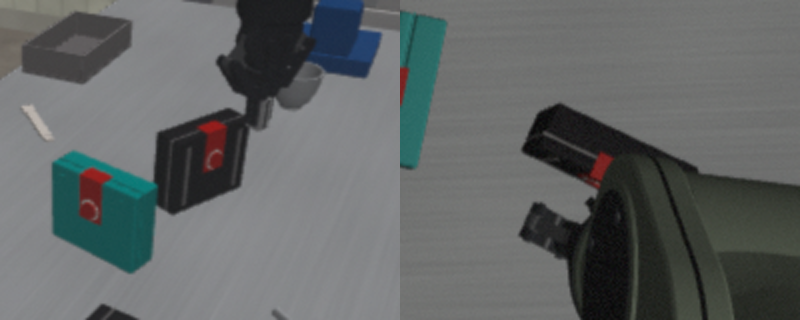

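Side view shows fingers (crop 260,110) in front of the case, which hasn't moved; lateral alignment is within 1 mm and the gap is about 41 mm. I'll lower and approach to near contact.

>>> drive_tool([
  {"rotation": [0,0,0],"dp": [0,0,25],"claw": 1},
  {"rotation": [0,0,0],"dp": [0,0,45],"claw": 1},
  {"rotation": [0,0,0],"dp": [-10,0,46],"claw": 1},
  {"rotation": [0,0,0],"dp": [-20,0,46],"claw": 1},
  {"rotation": [0,0,0],"dp": [-28,0,46],"claw": 1},
  {"rotation": [0,0,0],"dp": [-32,0,46],"claw": 1},
  {"rotation": [0,0,0],"dp": [-32,0,46],"claw": 1},
])

```text
clock: 3.1
position: [0.4893, -0.1799, 0.2596]
tcp_rot: [[-0.884, 0.468, 0.001], [0.468, 0.884, -0.0], [-0.001, 0.0, -1.0]]
contact_force: [-0.3, -0.3, -0.3]
grip_width: -0.002
```

Run:
```python
from station import bot, imaging
from h import *
o=bot.get_obs(); print(o["clock"],o["position"],o["tcp_rot"].round(3),o["contact_force"])
f=imaging.grab_frame("side"); im=f["pixels"][:,:,::-1]
cv2.imwrite("pics/ap2.png",cv2.resize(im[115:205,350:470],None,fx=5,fy=5,interpolation=cv2.INTER_CUBIC))
```

```text
3.1 [ 0.48931206 -0.17985595  0.25959754] [[-0.884  0.468  0.001]
 [ 0.468  0.884 -0.   ]
 [-0.001  0.    -1.   ]] [-0.34456521 -0.3341986  -0.26435546]
```

View pics/ap2.png

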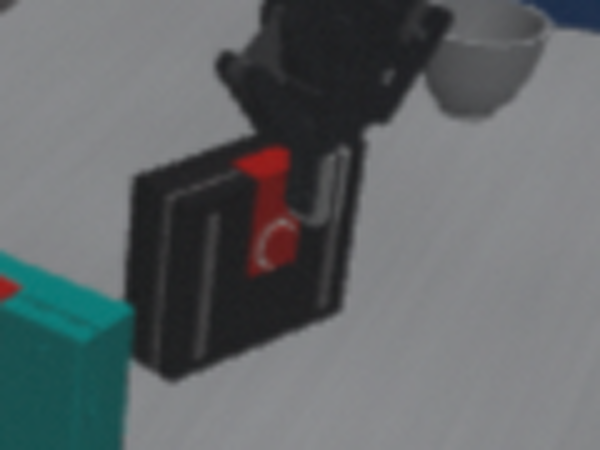

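Fingers are just in front of the plate, above the button (crop 310,215). Now a gentle push.

>>> drive_tool([
  {"rotation": [0,0,0],"dp": [-3,0,2],"claw": 1},
  {"rotation": [0,0,0],"dp": [-6,0,2],"claw": 1},
  {"rotation": [0,0,0],"dp": [-9,0,2],"claw": 1},
  {"rotation": [0,0,0],"dp": [-12,0,1],"claw": 1},
  {"rotation": [0,0,0],"dp": [-15,0,0],"claw": 1},
  {"rotation": [0,0,0],"dp": [-18,0,-1],"claw": 1},
  {"rotation": [0,0,0],"dp": [-21,0,-2],"claw": 1},
])

```text
clock: 3.85
position: [0.5078, -0.1898, 0.2609]
tcp_rot: [[-0.884, 0.468, 0.0], [0.468, 0.884, -0.0], [-0.0, -0.0, -1.0]]
contact_force: [-0.5, 1.4, 1.7]
grip_width: 0.002
```

Run:
```python
from station import bot, imaging
from h import *
o=bot.get_obs(); print(o["clock"],o["position"],o["contact_force"])
f=imaging.grab_frame("side"); im=f["pixels"][:,:,::-1]
cv2.imwrite("pics/ap3.png",cv2.resize(im[115:205,350:470],None,fx=5,fy=5,interpolation=cv2.INTER_CUBIC))
```

```text
3.85 [ 0.50775894 -0.18979603  0.26086237] [-0.48348291  1.41501571  1.65850117]
```

View pics/ap3.png

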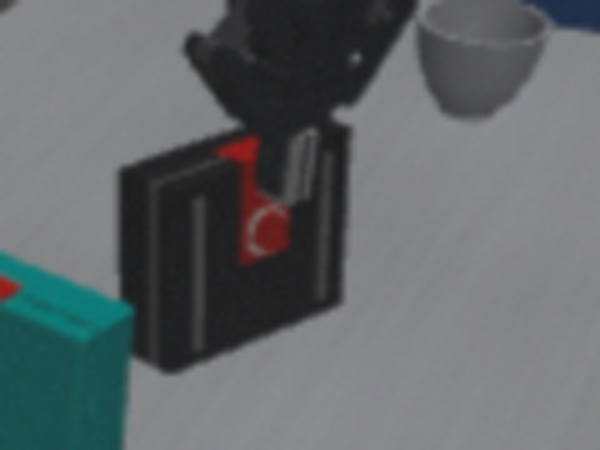

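The case is tipping: its front lower edge has lifted uniformly, from (172,380) to (172,373) and from (342,312) to (342,302), and the base isn't sliding. Continuing along the arc.

>>> drive_tool([
  {"rotation": [0,0,0],"dp": [-4,0,-1],"claw": 1},
  {"rotation": [0,0,0],"dp": [-8,0,-2],"claw": 1},
  {"rotation": [0,0,0],"dp": [-12,0,-3],"claw": 1},
  {"rotation": [0,0,0],"dp": [-16,0,-4],"claw": 1},
  {"rotation": [0,0,0],"dp": [-20,0,-4],"claw": 1},
  {"rotation": [0,0,0],"dp": [-24,0,-4],"claw": 1},
  {"rotation": [0,0,0],"dp": [-28,0,-4],"claw": 1},
  {"rotation": [0,0,0],"dp": [-31,0,-4],"claw": 1},
  {"rotation": [0,0,0],"dp": [-31,0,-4],"claw": 1},
])

```text
clock: 4.8
position: [0.5352, -0.2043, 0.2646]
tcp_rot: [[-0.884, 0.468, 0.0], [0.468, 0.884, -0.0], [-0.0, -0.0, -1.0]]
contact_force: [0.7, 0.2, 0.1]
grip_width: -0.003
```

Run:
```python
from station import bot, imaging
from h import *
o=bot.get_obs(); print(o["clock"],o["position"],o["contact_force"])
f=imaging.grab_frame("side"); im=f["pixels"][:,:,::-1]
cv2.imwrite("pics/ap4.png",cv2.resize(im[95:205,330:470],None,fx=5,fy=5,interpolation=cv2.INTER_CUBIC))
```

```text
4.8 [ 0.53515777 -0.20433303  0.26462081] [0.65023825 0.22113874 0.1098625 ]
```

View pics/ap4.png

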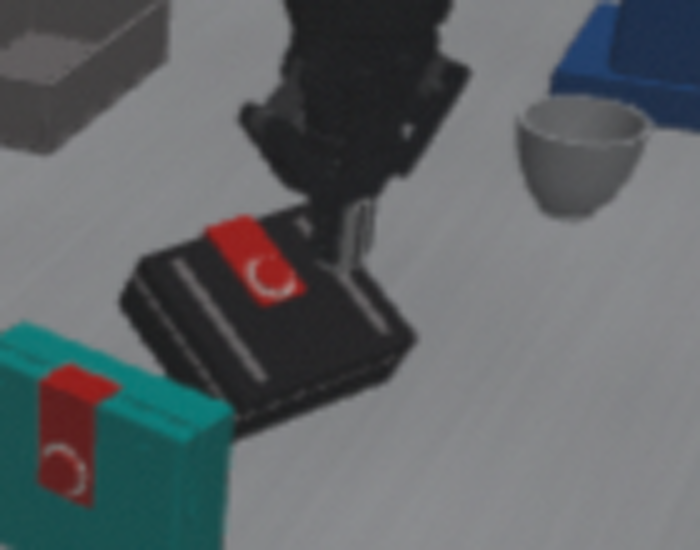

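The case has gone over, catch up. I'll raise the arm and draw it back, then verify.

>>> drive_tool([
  {"rotation": [0,0,0],"dp": [0,0,-15],"claw": 1},
  {"rotation": [0,0,0],"dp": [0,0,-45],"claw": 1},
  {"rotation": [0,0,0],"dp": [10,0,-85],"claw": 1},
  {"rotation": [0,0,0],"dp": [30,20,-120],"claw": 1},
  {"rotation": [0,0,0],"dp": [50,55,-135],"claw": 1},
  {"rotation": [0,0,0],"dp": [65,95,-140],"claw": 1},
  {"rotation": [0,0,0],"dp": [70,135,-140],"claw": 1},
  {"rotation": [0,0,0],"dp": [70,175,-140],"claw": 1},
  {"rotation": [0,0,0],"dp": [70,215,-140],"claw": 1},
  {"rotation": [0,0,0],"dp": [70,250,-140],"claw": 1},
  {"rotation": [0,0,0],"dp": [70,270,-140],"claw": 1},
  {"rotation": [0,0,0],"dp": [70,270,-140],"claw": 1},
])

```text
clock: 6.05
position: [0.5997, 0.07, 0.4042]
tcp_rot: [[-0.885, 0.465, -0.0], [0.465, 0.885, 0.001], [0.001, 0.001, -1.0]]
contact_force: [-0.4, -1.2, -0.6]
grip_width: 0.003
```

Run:
```python
from station import bot, imaging
from h import *
o=bot.get_obs(); print(o["clock"],o["position"],o["contact_force"])
ims=[]
for n in("side","top"):
    f=imaging.grab_frame(n); np.savez(f"{n}2.npz",**f); ims.append(f["pixels"][40:320,200:520,::-1] if n=="side" else f["pixels"][80:360,200:520,::-1])
cv2.imwrite("pics/fin.png",cv2.resize(np.hstack(ims),None,fx=1.25,fy=1.25,interpolation=cv2.INTER_CUBIC))
```

```text
6.05 [0.59972249 0.07000973 0.40419109] [-0.41272365 -1.19070734 -0.56395108]
```

View pics/fin.png

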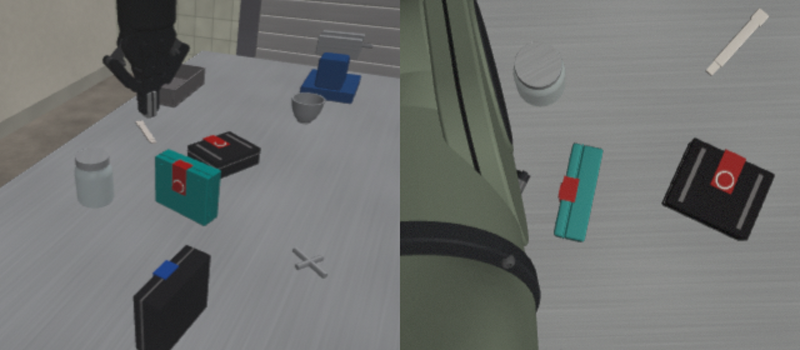

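Case lies flat, catch up (button at top ≈ (460,224)). Last check: has the heel shifted, and have the neighbours moved?

Run:
```python
from h import *
s=load("side2");t=load("top2")
print("button top view",onz(t,460,224,.045),"side",onz(s,200+219/1.25,40+142/1.25,.045),"expect .597 -.240")
q=[onz(t,200+(x-400)/1.25,80+y/1.25,.04) for x,y in((694,138),(774,173),(746,240),(664,205))]
print(np.round(q,3),[np.linalg.norm(q[i]-q[i-1]).round(3) for i in range(4)])
for n,b in(("side",{"jar":(255,160,295,207),"spare":(300,232,375,330),"teal":(320,158,378,220)}),("top",{"jar":(288,112,336,168),"teal":(322,192,364,276)})):
  a0=load(n+"0")["pixels"].astype(int);a2=load(n+"2")["pixels"].astype(int)
  for k,(x0,y0,x1,y1) in b.items():
    d=np.abs(a0-a2)[y0:y1,x0:x1].max(-1); print(n,k,"changed",(d>40).sum(),"of",d.size)
```

```text
button top view [ 0.60044751 -0.24085514  0.045     ] side [ 0.60185715 -0.23611546  0.045     ] expect .597 -.240
[[ 0.66  -0.204  0.04 ]
 [ 0.608 -0.309  0.04 ]
 [ 0.52  -0.264  0.04 ]
 [ 0.57  -0.158  0.04 ]] [np.float64(0.102), np.float64(0.117), np.float64(0.099), np.float64(0.117)]
side jar changed 0 of 1880
side spare changed 0 of 7350
side teal changed 333 of 3596
top jar changed 0 of 2688
top teal changed 0 of 3528
```

Heel is within about 4 mm of where it started. The only changed neighbour pixels, by the turquoise case in the side view, should be the kit case's backdrop behind it, since the top view shows none. Handing in.

```bash
python3 -c "
from station import bot
print(bot.job_done()); print(bot.get_obs()['clock'])"
```

```text
the job is handed in; nothing more can be done
None
the job is handed in; nothing more can be done
```

I tipped the red-catch case over its lower back edge, and it now lies flat with the catch face up. I pushed gently with shut fingers high on the catch plate, then raised the arm clear. The job was handed in at about 6 s.

**Final position:** the top outline measures about 117 × 100 mm at 40 mm height. The button is within about 4–6 mm of where a pure tip would put it (4 mm in the top view, 6 mm in the side view). That is close to the measuring error, so I saw no clear sliding.

**Neighbours:** the jar and the blue-latched case show no changed pixels, though the blue-latched case was only compared in the side view. The turquoise case shows none in the top view. In the side view 333 pixels changed in its window, which I put down to the kit case moving behind it.

**Forces:** the readings I took during the push stayed under about 3 N.

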